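# Punch a clamp arm and hold it to the stand's fence

### The job

The long clamp arm lies in the bench punch: swing the punch's sprung lever all the way down to its stop to mark the arm, and let the lever come right back up. Then draw the arm out of the punch and, clear of the stand's foot, hold it level with its plain end square on the middle of the fence's sprung pad, pushing the pad back about half of its travel (never to the bottom) so that a colleague can screw it on from behind. Finish while still gripping and pressing it there with that steady force, about 10 N; leave everything else on the bench alone.

Things in the scene. Friction and masses are not known exactly. Their poses are not given: they have to be found in the camera images.
- punch: bench punch, fixed, grey C-frame 175 mm high. Origin on the bench straight under the punch nose; x runs from the open nest side to the column, y to its left, z up. Head overhangs at x = -20 to +105, y = -30 to +30, z = 105 to 171 mm. A rail 18 mm wide, 40 mm high lies along its x axis, x = -144 to +18 mm, and carries the clamp arm. Nose, raised: 12 mm above the arm
- nest (a point): where the clamp arm's origin belongs for punching: on top of the rail, 40 mm above the bench, 67 mm from the nose towards -x of the punch. At the nose (x = -18 to +18 mm) two low guide walls 28 mm apart rise 16 mm above the rail, with an end stop at x = +19 mm: draw the arm out along the punch's -x by 50 mm or more before lifting it
- punch_lever (a joint): angle of the punch's sprung hand lever, rad: 0 = up at rest, 0.9 = down at its stop. A spring returns it to 0; holding it at the stop takes about 8 N at the black grip
- lever_grip (a point): middle of the lever's black round grip (20 mm thick, 85 mm long, along the lever), 135 mm from the hinge. The lever sticks out to -y of the punch, 0.45 rad above level at rest, 0.45 rad below level at its stop, turning about the punch's x axis: this point sinks from 207 to 89 mm above the bench
- lever_hinge (a point): the lever's hinge axis, on the punch: 30 mm along x, -40 mm along y, 148 mm above the bench
- clamp_arm: aluminium clamp arm, loose, 0.18 to 0.35 kg: square shank 24 x 24 x 140 mm (x = -60 to +80 mm) with a 50 mm wide two-pronged dark steel jaw (x = -60 to -95 mm) at its -x end. Origin on the underside of the shank, x along the shank to the plain end, z up. It starts lying level in the punch, plain end under the nose
- plain_end (a point): centre of the clamp arm's plain end face, 80 mm along x and 12 mm above its origin
- shank_grip (a point): balance point (centre of mass) and a good place to grip the shank across its 24 mm width: 25 mm towards the jaw from its origin, at mid height; beside the rail there is free room down to the bench
- fence: the stand's foot, fixed: dark steel base plate 170 x 130 mm, 14 mm thick, with an upright steel fence 100 mm wide, 140 mm high. Origin on the bench straight under the face of the untouched pad; x points from the open side into the fence (the pressing direction). Base from x = -70 to +100 mm, front of the fence at x = +34 mm
- fence_pad (a joint): how far the sprung pad is pushed towards the fence, m: 0 = untouched, 0.024 = bottomed against the fence. Spring 800 N/m without preload: half way, 0.012, is about 10 N
- pad_face (a point): centre of the pad's front face (steel, 50 x 50 mm, 10 mm thick, upright), 105 mm above the bench; it moves with the pad; x points into the fence, z up
- stopper: black rubber stopper, 36 mm across at the top, 34 mm high, standing on the bench; bystander; origin under its centre
- flask: conical glass flask, 76 mm across at the foot, 116 mm high; bystander; origin under its centre
- spare_bar: short plain aluminium bar without a jaw, 70 x 24 x 24 mm, lying on the bench; bystander, not the clamp arm; origin under its centre
- screwdriver: screwdriver lying on the bench; bystander
- weight: brass balance weight, 32 mm across, 49 mm high; bystander; origin under its centre
Things that resemble listed ones, but are neither listed nor needed, are in the scene too. What is meant by the clamp_arm is not blue or red, and is the smaller of those in its own colour.

How it is judged:
By the outcome, as a careful person would: the job done as asked, in the order asked, and still so for the second after the job is handed in, while the arm keeps its last pose, push and grip.
It also fails if it takes over 72 s, if anything falls off the work surface, if the arm or the gripper's body presses on something with over 40 N, if the wrist force passes 120 N, or if a joint passes its speed limit or range.

### The arm

A 7-joint arm with a two-finger parallel gripper is mounted at the origin on the work surface. World frame = base frame: x ahead of the robot, y to its left, z up, the work surface at z = 0. Lengths are in m, angles in rad, forces in N, time in s.
With the tool pointing down it reaches from about 0.35 to 0.9 m from the base axis. Payload 8.1 kg.
Tool frame: the origin (TCP) lies midway between the tips of the shut fingers; the grasp point (between the pads) lies 19 mm behind it (env.grasp_offset is the distance from the TCP to the grasp point, in m); z points along the fingers, y is the line along which they close (so a half turn about z gives the same grasp; the last joint's range is limited). The gripper opens to 85 mm and grips with 20 to 120 N. Pads are 22 mm wide; open, the fingers measure 114 mm over their backs; the gripper's body (76 mm by 85 mm) begins 54 mm behind the grasp point. The pads swing forward as they close: fully open they stand 13 mm farther back than shut.
Start: joints at [-1.399, 0.434, 0.025, 1.573, -0.012, 1.134, -0.075], TCP at [0.17, 0.602, 0.231] pointing down, gripper open.
Joint ranges: [-2.62, 2.62], [-0.44, 2.09], [-1.27, 1.32], [0.08, 2.57], [-1.32, 4.46], [0.12, 2], [-2.74, 2.74]. Speed limits (rad/s): [2.22, 2.22, 3.01, 3.01, 3.14, 3.14, 3.14].

### API

Orientations are given as a unit quaternion [x, y, z, w].
In Python, from station import env, cams gives the robot as it stands.
- The arm moves only by the tool apply_moves, never from a script. Its arguments are lists of equal length, an entry for each row: "delta_pos": the shift along the world's x, y, z scaled (see below), a list of three; "yaw": the turn about the world's z scaled (see below); "claw": the opening, from 0 (shut) to 1 (fully open). A call has 1 to 20 rows; each row is the pose to reach, as a shift and turn from the pose commanded when the call began; what a row does not reach only later rows make up. The controller multiplies each number of a shift by 0.15 m and each number of a turn by 45 degrees. A row lasts 1/12 s, in which the tool goes at most 41.7 mm and 7.16 degrees, less where a joint would pass 70% of its speed; a pose out of reach is approached as far as the arm can. A call with a number of a shift or a turn outside -1 to 1 is refused whole. A call with a gripper value outside its range is refused whole. The fingers move at their own pace and stop on an object; "squeeze" is the grip in N (left out, the last holds). Time passes only in rows, so rows that repeat a pose let the fingers close. It gives the time, the measured TCP pose, the force, the opening and the grip force at its end, in the units of the state.
- env.get_obs(): the state, without advancing time (a new reading comes with each control period).
- cams.grab_frame(name): name is "scene" or "top"; returns (picture, depth): 384x512x3 uint8, blue, green, red; 384x512 float32, m along the optical axis (not along the pixel's ray), 0 where there is no reading.
- cams.camera_params(name): a dict with "fx", "fy", "cx", "cy" (pixels), "R" (3x3) and "t" (3): a world point X has camera coordinates R X + t. Camera axes: x right, y down, z forward; pixel columns grow to the right and rows downward; lengths in m; the calibration is good to about 2 mm. A picture is of the moment at which its call begins. camera_params takes no time and is no camera call.
- env.hand_in(): hands the job in; it is judged then, once.
The state is a dict: "t": time; "joint_pos": joint angles; "joint_velocities": joint speeds; "joint_torque": joint torques, N m; "tool_pos": TCP position; "orientation": TCP orientation; "ft_force": force on the tool from outside, world axes, zero at the start; "wrist_torque": the same for the moment, N m; "gripper_width": finger opening in m; "gripper_force": force on a finger pad.
Only numpy, scipy, OpenCV 4.12 (cv2) and the standard library are available. Lean on these libraries where they do the work, as an engineer would, in place of code of your own. Each camera call takes 0.05 s, during which the arm holds its last target. There are 200 camera calls.

## Working session

There is one attempt and no reset: what is moved stays moved. The work goes in short steps, Python scripts to look and compute and a tool call to move; the robot and the scene stay as the last step left them, time stands still between calls to the robot, and variables do not carry over. Pictures are saved under pics/ and viewed, at most 10 in all, crops included, and the job is handed in when it is done.

Besides the shell and the picture viewer there is one more tool, called after "Call:" as name(argument=value, ...), one argument or row to a line, values as JSON. apply_moves: Moves the arm, as the interface text tells. Shifts and turns lie within -1 to 1; 1 stands for 0.15 m of shift or 45 degrees of turn. Its arguments: {"type":"object","properties":{"delta_pos":{"type":"array","items":{"type":"array","items":{"type":"number"}}},"yaw":{"type":"array","items":{"type":"number"}},"claw":{"type":"array","items":{"type":"number"}},"squeeze":{"type":"number"}},"required":["delta_pos","yaw","claw"]}

```bash
mkdir -p pics; ls; cat > h.py <<'E'
import numpy as np, cv2
from station import env, cams
def grab(n):
    p,d=cams.grab_frame(n); return p,d,cams.camera_params(n)
def pts(d,c):
    v,u=np.mgrid[:d.shape[0],:d.shape[1]]
    P=np.stack([(u-c['cx'])/c['fx']*d,(v-c['cy'])/c['fy']*d,d],-1)-np.array(c['t'])
    W=P@np.array(c['R']); W[d==0]=np.nan; return W
def proj(X,c):
    q=np.array(c['R'])@np.array(X)+np.array(c['t']); return c['fx']*q[0]/q[2]+c['cx'],c['fy']*q[1]/q[2]+c['cy']
E
python3 - <<'E'
from h import *
for n in('top','scene'):
    p,d,c=grab(n); cv2.imwrite(f'pics/{n}0.png',cv2.resize(p,(800,600))); np.savez(f'{n}0.npz',p=p,d=d)
    print(n,c,(d>0).mean())
print(env.get_obs())
E
```

```text
pics
top {'fx': 407.7454977166314, 'fy': 407.7454977166314, 'cx': 252.67159621084275, 'cy': 195.6497588292712, 'R': array([[ 0.01671134, -0.99985878, -0.00177287],
       [-0.98370562, -0.01612386, -0.17906221],
       [ 0.17900834,  0.00473636, -0.98383616]]), 't': array([0.09111953, 0.53973361, 1.36697313])} 0.9960479736328125
scene {'fx': 469.8095950530807, 'fy': 469.8095950530807, 'cx': 253.31786583537638, 'cy': 194.00596846655355, 'R': array([[ 0.87129504,  0.49056911,  0.01367105],
       [ 0.26602382, -0.44870651, -0.85316692],
       [-0.41240304,  0.74699694, -0.52145883]]), 't': array([-0.50752966,  0.03398043,  1.96221965])} 0.9958241780598959
{'t': 0.1, 'joint_pos': array([-1.3985871 ,  0.4351585 ,  0.02495603,  1.57396294, -0.01158403,
        1.13396354, -0.07511006]), 'joint_velocities': array([-6.93454050e-04,  3.82638281e-04, -4.99122247e-04, -2.88555524e-03,
       -2.22141696e-03, -6.79436081e-04, -3.69115772e-05]), 'joint_torque': array([ 2.04973418e-03, -6.71754599e+01,  1.02765553e+00, -3.16901243e+01,
        1.57657120e-02,  7.35429494e-03,  1.57238702e-05]), 'tool_pos': array([0.1695318 , 0.60113421, 0.2306177 ]), 'orientation': array([ 1.37000521e-01,  9.90570746e-01, -6.73298844e-04, -2.70735665e-05]), 'ft_force': array([0.60195959, 0.5468814 , 0.39103355]), 'wrist_torque': array([-0.02518882,  0.01113196, -0.04159185]), 'gripper_force': 0.0, 'gripper_width': 0.08533761298454608}
```

View pics/top0.png

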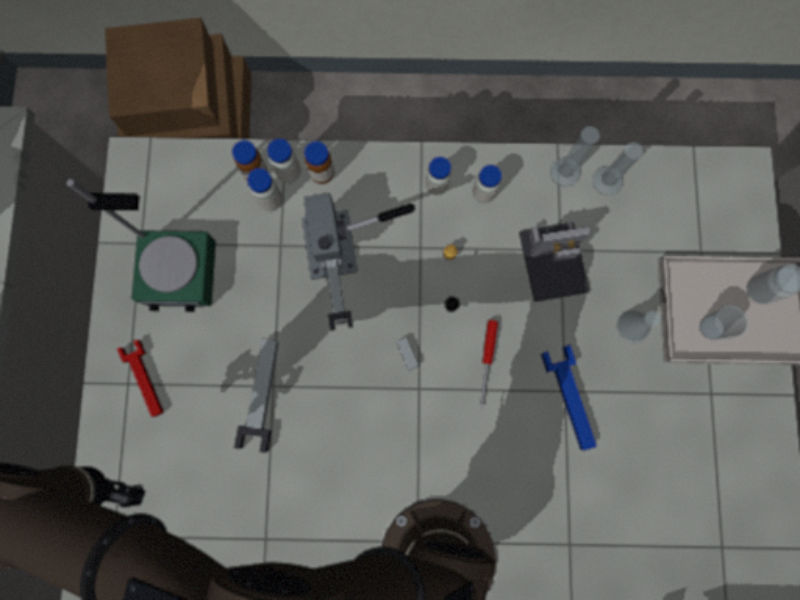

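View pics/scene0.png

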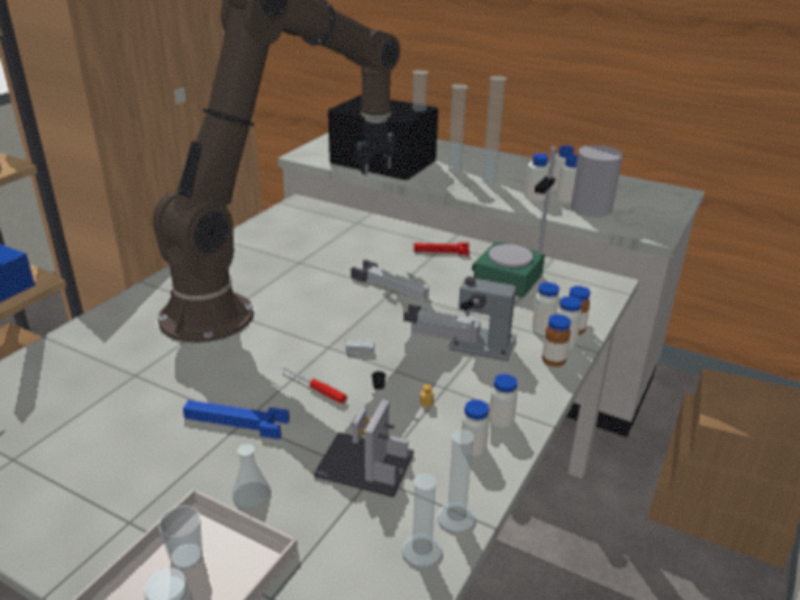

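The punch is at about (330,240) in the top view, with its lever's black grip at (397,213), and the stand's foot is at (555,260). There are four jaw-ended arms: light grey in the punch (337,300), a larger grey one (258,395), blue (570,400) and red (140,380). The one meant is grey, the smaller of the two greys, and lies in the punch. I'll confirm this in a crop and measure.

```bash
python3 - <<'E'
from h import *
D={n:np.load(n+'0.npz') for n in('top','scene')}
t=D['top']; c=cams.camera_params('top'); W=pts(t['d'],c)
s=D['scene']; cs=cams.camera_params('scene'); Ws=pts(s['d'],cs)
a=cv2.resize(t['p'][115:215,180:280],(400,400),interpolation=2)
b=cv2.resize(s['p'][165:265,240:340],(400,400),interpolation=2)
cv2.imwrite('pics/crop.png',np.hstack([a,b]))
for (v,u) in [(195,216),(185,214),(170,213),(150,208),(136,252),(137,256),(207,215),(165,350),(180,350),(150,350),(150,365)]:
    print(u,v,W[v,u].round(3),t['p'][v,u])
def rect(m,W,name):
    P=W[m][:,:2].astype(np.float32); r=cv2.minAreaRect(P*1000); print(name,m.sum(),np.round(r[0]),np.round(r[1]),round(r[2],1), 'z',np.round(np.nanpercentile(W[m][:,2],[5,50,95]),4))
    return r
u,v=np.meshgrid(np.arange(512),np.arange(384))
box=lambda a,b,c_,d:(u>=a)&(u<b)&(v>=c_)&(v<d)
z=W[...,2]
rect(box(190,235,150,215)&(z>.052)&(z<.075),W,'arm')
rect(box(190,235,115,180)&(z>.15)&(z<.19),W,'head')
dark=(t['p'].max(-1)<60)
rect(box(238,270,125,145)&dark&(z>.1),W,'grip')
rect(box(325,385,130,200)&(z>.007)&(z<.022),W,'base')
rect(box(325,385,130,200)&(z>.1)&(z<.17),W,'fence up')
E
```

```text
216 195 [0.535 0.226 0.066] [93 91 88]
214 185 [0.57  0.234 0.066] [96 94 88]
213 170 [0.623 0.239 0.068] [131 127 120]
208 150 [nan nan nan] [82 77 71]
252 136 [0.698 0.105 0.215] [26 21 24]
256 137 [0.697 0.092 0.211] [29 29 29]
215 207 [ 0.504  0.234 -0.   ] [94 95 92]
350 165 [ 0.663 -0.249  0.014] [35 31 31]
350 180 [ 0.608 -0.248  0.011] [34 32 30]
350 150 [ 0.683 -0.222  0.131] [116 109 109]
365 150 [ 0.682 -0.27   0.139] [123 117 116]
arm 352 [564. 233.] [156.  50.] 10.9 z [0.0569 0.0644 0.0693]
head 839 [695. 226.] [132. 124.] 12.0 z [0.1606 0.1709 0.1824]
grip 135 [701. 102.] [18. 72.] 11.6 z [0.1952 0.2113 0.2268]
base 1156 [ 666. -265.] [203. 248.] 89.8 z [0.0085 0.014  0.0188]
fence up 356 [ 677. -255.] [88. 81.] 66.6 z [0.1036 0.1297 0.1422]
```

View pics/crop.png

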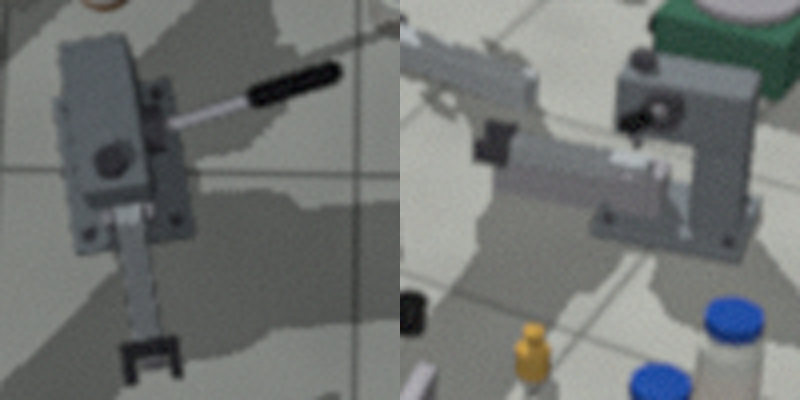

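The crops show the light grey arm lying in the punch nest with its jaw towards the robot (left crop at about (145,360)) and its plain end under the nose. It is the smaller grey one, so it is the clamp arm. Next come precise fits.

```bash
cat >> h.py <<'E'
def ray(uv,c,z):
    uv=np.atleast_2d(uv).astype(float); R=np.array(c['R']);t=np.array(c['t'])
    d=np.c_[(uv[:,0]-c['cx'])/c['fx'],(uv[:,1]-c['cy'])/c['fy'],np.ones(len(uv))]@R
    o=-R.T@t; return o+d*((z-o[2])/d[:,2])[:,None]
E
python3 - <<'E'
from h import *
t=np.load('top0.npz'); c=cams.camera_params('top'); p=t['p']; W=pts(t['d'],c); z=W[...,2]
u,v=np.meshgrid(np.arange(512),np.arange(384)); box=lambda a,b,c_,d:(u>=a)&(u<b)&(v>=c_)&(v<d)
# shank top
m=box(195,232,168,200)&(z>.055)&(z<.078)
rows=[]
for r in range(172,196):
    x=np.where(m[r])[0]
    if len(x)>4: rows.append((r,x.min(),x.max(),(x.min()+x.max())/2))
rows=np.array(rows); 
C=ray(np.c_[rows[:,3],rows[:,0]],c,.064); L=ray(np.c_[rows[:,1],rows[:,0]],c,.064);Rr=ray(np.c_[rows[:,2],rows[:,0]],c,.064)
f=np.polyfit(C[:,0],C[:,1],1); print('shank line yaw',np.degrees(np.arctan(f[0])),'y@.57',np.polyval(f,.57),'w',np.median(np.linalg.norm(L-Rr,axis=1)), 'edges yaw',[np.degrees(np.arctan(np.polyfit(q[:,0],q[:,1],1)[0])).round(1) for q in(L,Rr)])
jaw=box(195,240,190,215)&(p.max(-1)<70)&(z>.04)
print('jaw rows cols',np.where(jaw.any(1))[0][[0,-1]],np.where(jaw.any(0))[0][[0,-1]])
J=ray(np.argwhere(jaw)[:,::-1],c,.064)[:,:2]; r=cv2.minAreaRect((J*1000).astype(np.float32)); print('jaw',r)
# head top
h=box(185,235,115,170)&(abs(z-.171)<.012); H=ray(np.argwhere(h)[:,::-1],c,.171)[:,:2]
r=cv2.minAreaRect((H*1000).astype(np.float32)); print('head',r, len(H))
cv2.imwrite('pics/m.png',h*255)
g=box(238,272,125,146)&(p.max(-1)<60)&(z>.15); G=W[g]; print('grip mean',np.nanmean(G,0),np.nanpercentile(G,[3,97],axis=0).round(3)); print('grip ray',ray([np.argwhere(g)[:,::-1].mean(0)],c,.215))
# base
b=box(325,385,130,200)&(p.max(-1)<52)&(abs(z-.014)<.012)
B=ray(np.argwhere(b)[:,::-1],c,.014)[:,:2]; print('base',cv2.minAreaRect((B*1000).astype(np.float32)),len(B))
f=box(325,385,130,175)&(z>.06); 
for q in np.argwhere(f)[::9]: print((q[1],q[0]),(W[q[0],q[1]]*1000).round().astype(int).tolist(),p[q[0],q[1]].max(),end='; ')
a=cv2.resize(p[130:205,320:395],(600,600),interpolation=2); cv2.imwrite('pics/fence.png',a)
E
```

```text
shank line yaw 10.747575184265093 y@.57 0.23347138078117208 w 0.020748688983749076 edges yaw [np.float64(10.5), np.float64(10.9)]
jaw rows cols [199 210] [210 225]
jaw ((503.64825439453125, 220.83944702148438), (34.81236267089844, 50.41507339477539), 10.564075469970703)
head ((692.6063842773438, 224.56863403320312), (132.44932556152344, 122.89468383789062), 10.75496768951416) 771
grip mean [0.70057175 0.10205604 0.21161559] [[0.69  0.07  0.193]
 [0.712 0.133 0.227]]
grip ray [[0.6994811  0.10189892 0.215     ]]
base ((655.93212890625, -262.9683837890625), (169.51010131835938, 128.3369598388672), 11.117552757263184) 979
(np.int64(361), np.int64(144)) [713, -266, 105] 40; (np.int64(376), np.int64(145)) [699, -306, 141] 102; (np.int64(370), np.int64(146)) [695, -286, 142] 114; (np.int64(362), np.int64(147)) [689, -258, 147] 70; (np.int64(371), np.int64(147)) [692, -290, 139] 121; (np.int64(357), np.int64(148)) [687, -243, 142] 92; (np.int64(366), np.int64(148)) [690, -274, 136] 126; (np.int64(375), np.int64(148)) [689, -303, 139] 128; (np.int64(358), np.int64(149)) [684, -246, 142] 121;
[... 1552 characters left out ...]
110] 72; (np.int64(344), np.int64(160)) [668, -217, 60] 83; (np.int64(363), np.int64(160)) [650, -265, 130] 115; (np.int64(355), np.int64(161)) [652, -243, 109] 82; (np.int64(364), np.int64(161)) [647, -268, 129] 122; (np.int64(357), np.int64(162)) [643, -245, 126] 120; (np.int64(366), np.int64(162)) [645, -276, 124] 88; (np.int64(359), np.int64(163)) [640, -252, 128] 102; (np.int64(368), np.int64(163)) [648, -290, 99] 73; (np.int64(361), np.int64(164)) [643, -265, 103] 77; (np.int64(355), np.int64(165)) [638, -244, 106] 60; (np.int64(364), np.int64(165)) [644, -279, 87] 58; [ WARN:0@0.374] global loadsave.cpp:1063 imwrite_ Unsupported depth image for selected encoder is fallbacked to CV_8U.
```

View pics/fence.png

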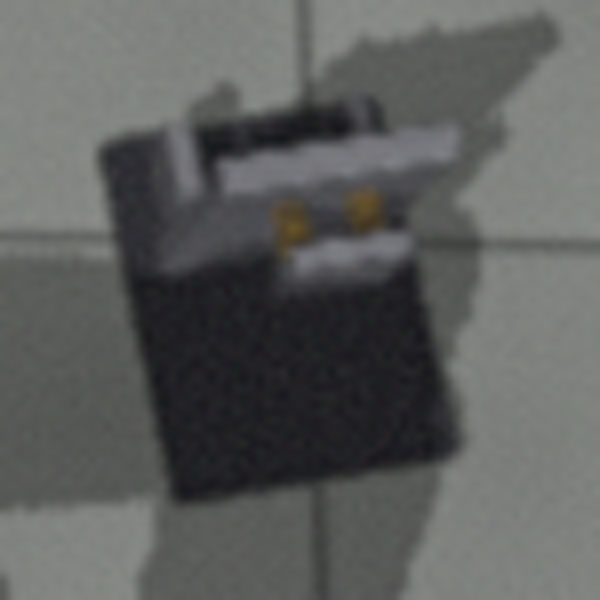

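The fence crop shows the dark base plate, the upright fence across the back (top edge at about (340,160)) and the pad in front of it on two brass springs (top edge at about (355,255)). I'll run one last measuring round for the fence yaw, the lever grip ends and the neighbours.

```bash
python3 - <<'E'
from h import *
t=np.load('top0.npz'); c=cams.camera_params('top'); p=t['p']; W=pts(t['d'],c); z=W[...,2]
u,v=np.meshgrid(np.arange(512),np.arange(384)); box=lambda a,b,c_,d:(u>=a)&(u<b)&(v>=c_)&(v<d)
b=(box(325,385,155,200)&(p.max(-1)<52)).astype(np.uint8)
n,l,s,_=cv2.connectedComponentsWithStats(b); b=l==1+s[1:,4].argmax()
e=[];le=[]
for r in range(168,186):
    x=np.where(b[r])[0]; le.append((x.min()-.5,r)); e.append((x.max()+.5,r))
fr=[(k,np.where(b[:,k])[0].max()+.5) for k in range(346,373)]
for nme,q in(('left',le),('right',e),('front',fr)):
    P=ray(q,c,.014)[:,:2]*1000; vx,vy,x0,y0=cv2.fitLine(P.astype(np.float32),cv2.DIST_HUBER,0,.01,.01).ravel(); print(nme,'dir',np.degrees(np.arctan2(vy,vx)).round(2),'pt',x0.round(1),y0.round(1))
pad=box(330,385,158,166)&(z>.121)&(z<.136)&(p.max(-1)>95)
P=ray(np.argwhere(pad)[:,::-1],c,.130)[:,:2]*1000; print('pad top',cv2.minAreaRect(P.astype(np.float32)),len(P))
f=box(330,390,142,156)&(z>.131)&(z<.15)&(p.max(-1)>95)
P=ray(np.argwhere(f)[:,::-1],c,.140)[:,:2]*1000; print('fence top',cv2.minAreaRect(P.astype(np.float32)),len(P))
print('grip ends',ray([[242.5,139]],c,.198).round(3),ray([[265.5,132.5]],c,.235).round(3))
for nm,(a,d_) in dict(bot1=(281,108),bot2=(313,113),weight=(288,160),stopper=(289,194),flask=(405,207),shaft=(385,120)).items():
    q=box(a-8,a+9,d_-8,d_+9)&(z>.02); print(nm,W[q].mean(0).round(3),W[q].max(0).round(3),ray([[a,d_]],c,.0).round(3))
print('cam',-np.array(c['R']).T@c['t'])
# scene view of lever grip
s=np.load('scene0.npz'); cs=cams.camera_params('scene'); Ws=pts(s['d'],cs)
m=(s['p'].max(-1)<50)&(Ws[...,2]>.17)&(Ws[...,2]<.25)&(abs(Ws[...,0]-.70)<.06)&(abs(Ws[...,1]-.1)<.08)
print('scene grip',m.sum(),Ws[m].mean(0),Ws[m].min(0),Ws[m].max(0))
E
```

```text
left dir 9.98 pt 619.7 -204.8
right dir 8.94 pt 622.8 -334.3
front dir -79.57 pt 573.0 -278.6
pad top ((646.6862182617188, -265.26702880859375), (9.491912841796875, 47.28709411621094), 10.613824844360352) 42
fence top ((682.5629272460938, -259.9356384277344), (17.37192153930664, 98.01619720458984), 10.655633926391602) 138
grip ends [[0.694 0.135 0.198]] [[0.704 0.063 0.235]]
bot1 [0.837 0.008 0.101] [0.867 0.033 0.117] [[ 0.882 -0.     0.   ]]
bot2 [ 0.82  -0.102  0.102] [ 0.849 -0.078  0.116] [[ 0.864 -0.12   0.   ]]
weight [ 0.671 -0.023  0.036] [ 0.688 -0.01   0.053] [[ 0.681 -0.026  0.   ]]
stopper [ 0.549 -0.026  0.034] [ 0.568 -0.01   0.041] [[ 0.555 -0.03   0.   ]]
flask [ 0.505 -0.427  0.054] [ 0.54  -0.408  0.117] [[ 0.515 -0.445  0.   ]]
shaft [ 0.846 -0.389  0.044] [ 0.861 -0.378  0.073] [[ 0.841 -0.387  0.   ]]
cam [0.28471667 0.09333478 1.44168503]
scene grip 34 [0.7128303  0.08370535 0.21516947] [0.69756733 0.05387054 0.1925546 ] [0.72056809 0.12835744 0.22740193]
```

Call:
apply_moves(
  delta_pos=[
    [0.2,-0.2,0.2],
    [0.4,-0.4,0.3],
    [0.6,-0.6,0.4],
    [0.8,-0.8,0.4],
    [0.9,-0.9,0.4],
    [0.9,-0.9,0.4],
  ],
  yaw=[0.1,0.2,0.3,0.45,0.587,0.587],
  claw=[0.5,0,0,0,0,0],
)

```text
t: 0.6
tool_pos: [0.3122, 0.46, 0.2921]
orientation: [-0.092, 0.996, -0.001, 0.002]
ft_force: [0.4, 0.2, -0.2]
gripper_width: 0.0123
gripper_force: 0.0
```

Call:
apply_moves(
  delta_pos=[
    [0.23,-0.22,0],
    [0.46,-0.44,0],
    [0.68,-0.65,0],
    [0.9,-0.86,0],
    [0.9,-0.86,0],
  ],
  yaw=[0,0,0,0,0],
  claw=[0,0,0,0,0],
)

```text
t: 1.02
tool_pos: [0.4434, 0.3326, 0.2911]
orientation: [-0.09, 0.996, -0.001, 0.001]
ft_force: [-0.0, -0.2, -0.4]
gripper_width: -0.0001
gripper_force: 0.0
```

Call:
apply_moves(
  delta_pos=[
    [0.23,-0.22,0],
    [0.46,-0.44,0],
    [0.68,-0.65,0],
    [0.9,-0.86,0],
    [0.9,-0.86,0],
  ],
  yaw=[0,0,0,0,0],
  claw=[0,0,0,0,0],
)

```text
t: 1.43
tool_pos: [0.5778, 0.2031, 0.2909]
orientation: [-0.09, 0.996, -0.001, 0.0]
ft_force: [0.4, -0.5, 0.1]
gripper_width: 0.0002
gripper_force: 0.0
```

Call:
apply_moves(
  delta_pos=[
    [0.2,-0.18,0],
    [0.42,-0.36,0],
    [0.63,-0.54,0],
    [0.83,-0.71,0],
    [0.83,-0.71,-0.1],
    [0.83,-0.71,-0.2],
    [0.83,-0.71,-0.2],
  ],
  yaw=[0,0,0,0,0,0,0],
  claw=[0,0,0,0,0,0,0],
)

```text
t: 2.02
tool_pos: [0.6978, 0.1013, 0.2571]
orientation: [-0.092, 0.996, -0.0, -0.003]
ft_force: [0.2, -0.5, -0.2]
gripper_width: 0.0
gripper_force: 0.0
```

```bash
python3 - <<'E'
from h import *
p,d,c=grab('top'); q,e,cs=grab('scene'); o=env.get_obs(); print(o['tool_pos'],o['ft_force'],proj(o['tool_pos'],c),proj(o['tool_pos'],cs))
a=cv2.resize(p[100:175,215:290],(400,400),interpolation=2); b=cv2.resize(q[130:230,255:355],(400,400),interpolation=2)
cv2.imwrite('pics/hover.png',np.hstack([a,b]))
E
```

```text
[0.6985277  0.10260861 0.26060217] [0.05978555 0.73720185 0.79807815] (np.float64(252.5847525033145), np.float64(131.08583400944417)) (np.float64(298.4088254690989), np.float64(179.8750623200938))
```

View pics/hover.png

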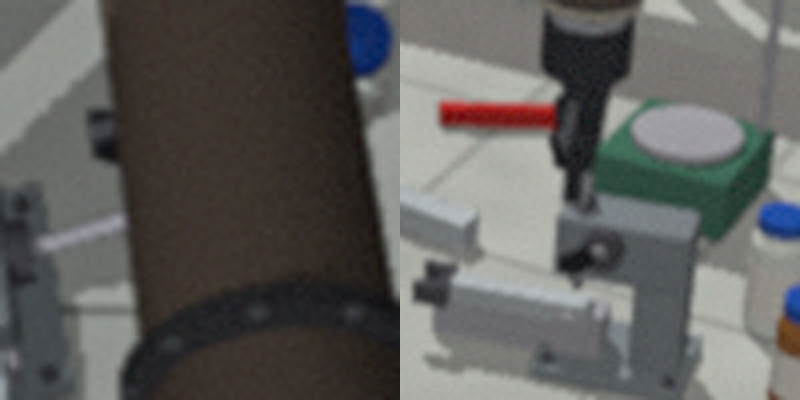

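The scene crop shows the shut fingers straight above the lever's dark grip, seen end-on at about (575,262), and roughly in line with it. I'll correct by a few mm and press down.

Call:
apply_moves(
  delta_pos=[
    [0.033,-0.047,-0.06],
    [0.033,-0.047,-0.12],
    [0.033,-0.047,-0.18],
    [0.033,-0.047,-0.24],
    [0.033,-0.047,-0.3],
    [0.033,-0.047,-0.36],
    [0.033,-0.047,-0.42],
    [0.033,-0.047,-0.48],
    [0.033,-0.047,-0.54],
    [0.033,-0.047,-0.6],
    [0.033,-0.047,-0.66],
    [0.033,-0.047,-0.72],
    [0.033,-0.047,-0.78],
    [0.033,-0.047,-0.84],
    [0.033,-0.047,-0.88],
    [0.033,-0.047,-0.88],
  ],
  yaw=[0,0,0,0,0,0,0,0,0,0,0,0,0,0,0,0],
  claw=[0,0,0,0,0,0,0,0,0,0,0,0,0,0,0,0],
)

```text
t: 3.45
tool_pos: [0.7041, 0.0956, 0.128]
orientation: [-0.093, 0.996, 0.0, -0.0]
ft_force: [1.9, -0.8, 5.7]
gripper_width: -0.0003
gripper_force: 3.1
```

Contact: 5.7 N upward at z = 0.128. I'll go on down gently to the stop.

Call:
apply_moves(
  delta_pos=[
    [0,0,-0.03],
    [0,0,-0.06],
    [0,0,-0.09],
    [0,0,-0.12],
    [0,0,-0.12],
  ],
  yaw=[0,0,0,0,0],
  claw=[0,0,0,0,0],
)

```text
t: 3.87
tool_pos: [0.7043, 0.0965, 0.1112]
orientation: [-0.093, 0.996, 0.001, 0.0]
ft_force: [1.2, 1.0, 6.9]
gripper_width: -0.0001
gripper_force: 3.4
```

Call:
apply_moves(
  delta_pos=[
    [0,0,-0.01],
    [0,0,-0.02],
    [0,0,-0.02],
  ],
  yaw=[0,0,0],
  claw=[0,0,0],
)

```text
t: 4.12
tool_pos: [0.7044, 0.0966, 0.1089]
orientation: [-0.093, 0.996, 0.001, 0.001]
ft_force: [-0.2, 1.9, 7.7]
gripper_width: 0.0002
gripper_force: 3.4
```

Call:
apply_moves(
  delta_pos=[
    [0,0,-0.01],
    [0,0,-0.02],
    [0,0,-0.02],
  ],
  yaw=[0,0,0],
  claw=[0,0,0],
)

```text
t: 4.37
tool_pos: [0.7045, 0.0966, 0.106]
orientation: [-0.093, 0.996, 0.001, 0.001]
ft_force: [-0.3, 1.9, 7.6]
gripper_width: -0.0001
gripper_force: 3.5
```

Call:
apply_moves(
  delta_pos=[
    [0,0,-0.01],
    [0,0,-0.02],
    [0,0,-0.02],
  ],
  yaw=[0,0,0],
  claw=[0,0,0],
)

```text
t: 4.62
tool_pos: [0.7048, 0.0969, 0.1037]
orientation: [-0.093, 0.996, 0.001, 0.001]
ft_force: [-1.8, 1.2, 13.6]
gripper_width: -0.0002
gripper_force: 5.4
```

Call:
apply_moves(
  delta_pos=[
    [0,0,-0.012],
    [0,0,-0.012],
  ],
  yaw=[0,0],
  claw=[0,0],
)

```text
t: 4.78
tool_pos: [0.7049, 0.0971, 0.1031]
orientation: [-0.094, 0.996, 0.001, 0.001]
ft_force: [-4.7, 2.2, 21.6]
gripper_width: 0.0
gripper_force: 8.9
```

```bash
python3 - <<'E'
from h import *
q,e,cs=grab('scene'); o=env.get_obs(); print(o['tool_pos'],o['ft_force'])
cv2.imwrite('pics/down.png',cv2.resize(q[120:240,245:365],(600,600),interpolation=2))
E
```

```text
[0.70487129 0.09702687 0.10314914] [-4.55471138  0.91340766 20.31760733]
```

View pics/down.png

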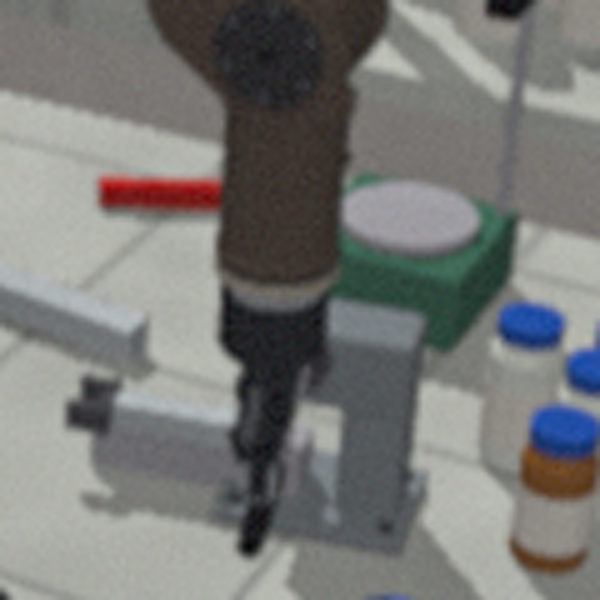

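The lever is fully down: the grip points outward and down at about (255,530), and the force stiffened to about 21 N. I'll let it come back up under control.

Call:
apply_moves(
  delta_pos=[
    [0,0,0.08],
    [0,0,0.16],
    [0,0,0.24],
    [0,0,0.32],
    [0,0,0.4],
    [0,0,0.48],
    [0,0,0.56],
    [0,0,0.64],
    [0,0,0.72],
    [0,0,0.8],
    [0,0,0.88],
    [0,0,0.96],
    [0,0,1.0],
    [0,0,1.0],
  ],
  yaw=[0,0,0,0,0,0,0,0,0,0,0,0,0,0],
  claw=[0,0,0,0,0,0,0,0,0,0,0,0,0,0],
)

```text
t: 6.0
tool_pos: [0.7049, 0.0948, 0.2525]
orientation: [-0.093, 0.996, 0.0, 0.001]
ft_force: [-0.5, -0.9, 0.5]
gripper_width: 0.0
gripper_force: 0.0
```

Call:
apply_moves(
  delta_pos=[
    [-0.2,0.0,0.2],
    [-0.4,0.1,0.2],
    [-0.6,0.2,0.2],
    [-0.8,0.3,0.2],
    [-1.0,0.4,0.2],
    [-1.0,0.5,0.2],
    [-1.0,0.5,0.2],
  ],
  yaw=[0,0,0,0,0,0,0],
  claw=[0,0,0,0,0,0,0],
)

```text
t: 6.58
tool_pos: [0.5518, 0.1738, 0.2803]
orientation: [-0.096, 0.995, 0.001, -0.001]
ft_force: [-0.7, 0.7, -0.0]
gripper_width: -0.0
gripper_force: 0.0
```

Call:
apply_moves(
  delta_pos=[
    [0.008,0.2,0],
    [0.008,0.4,-0.2],
    [0.008,0.41,-0.5],
    [0.008,0.41,-0.8],
    [0.008,0.41,-0.8],
  ],
  yaw=[0,0,0,0,0],
  claw=[0.6,0.6,0.6,0.6,0.6],
)

```text
t: 7.0
tool_pos: [0.5519, 0.2296, 0.1535]
orientation: [-0.093, 0.996, -0.002, -0.005]
ft_force: [-1.7, -0.3, -1.3]
gripper_width: 0.0513
gripper_force: 0.0
```

```bash
python3 - <<'E'
from h import *
q,e,cs=grab('scene'); p,d,c=grab('top'); o=env.get_obs(); print(o['tool_pos'],o['orientation'],o['gripper_width'])
W=pts(d,c); m=(p.max(-1)<60)&(W[...,2]>.06)&(abs(W[...,0]-.70)<.04)&(abs(W[...,1]-.1)<.06); print('grip',m.sum(),W[m].mean(0) if m.any() else '')
Ws=pts(e,cs); m=(q.max(-1)<50)&(Ws[...,2]>.17)&(Ws[...,2]<.25)&(abs(Ws[...,0]-.70)<.06)&(abs(Ws[...,1]-.1)<.08)
print('scene grip',m.sum(),Ws[m].mean(0),Ws[m].min(0),Ws[m].max(0))
a=cv2.resize(p[110:220,175:285],(400,400),interpolation=2); b=cv2.resize(q[130:240,245:355],(400,400),interpolation=2)
cv2.imwrite('pics/pregrasp.png',np.hstack([a,b]))
E
```

```text
[0.55443657 0.22989739 0.15865541] [-0.09240818  0.99571773 -0.00130788 -0.00228323] 0.051573298109965804
grip 126 [0.70008981 0.10190996 0.21173968]
scene grip 36 [0.71216615 0.08406927 0.21471134] [0.69811234 0.05995629 0.19379884] [0.72063224 0.13232495 0.22758052]
```

View pics/pregrasp.png

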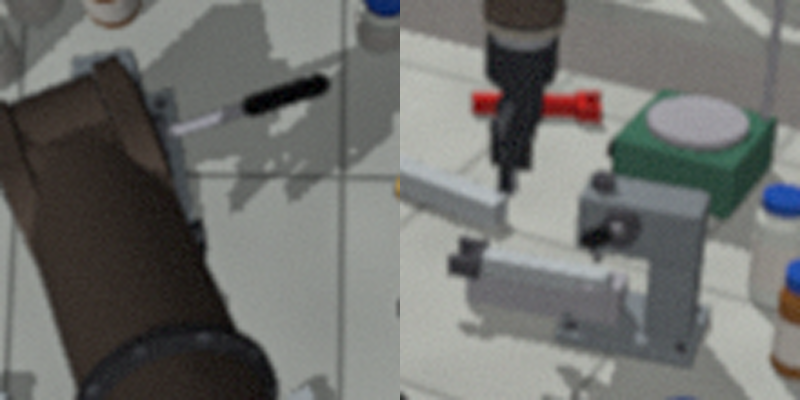

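The lever is back up (grip at its original position) and the arm still lies in the nest, with the fingers above its shank. Now I'll descend and grip.

Call:
apply_moves(
  delta_pos=[
    [0.005,0.005,-0.2],
    [0.005,0.005,-0.4],
    [0.005,0.005,-0.6],
    [0.005,0.005,-0.75],
    [0.005,0.005,-0.85],
    [0.005,0.005,-0.85],
    [0.005,0.005,-0.85],
  ],
  yaw=[0,0,0,0,0,0,0],
  claw=[0.6,0.6,0.6,0.6,0.6,0.6,0.6],
)

```text
t: 7.68
tool_pos: [0.5578, 0.2321, 0.0349]
orientation: [-0.092, 0.996, 0.0, 0.001]
ft_force: [-1.2, 0.7, 0.1]
gripper_width: 0.051
gripper_force: 0.0
```

Call:
apply_moves(
  delta_pos=[
    [0,0,0],
    [0,0,0],
    [0,0,0],
    [0,0,0],
    [0,0,0],
    [0,0,0],
    [0,0,0],
    [0,0,0],
  ],
  yaw=[0,0,0,0,0,0,0,0],
  claw=[0.35,0.25,0.2,0.1,0,0,0,0],
  squeeze=60,
)

```text
t: 8.35
tool_pos: [0.5579, 0.2325, 0.0355]
orientation: [-0.093, 0.996, 0.001, 0.002]
ft_force: [-0.5, -2.2, 8.2]
gripper_width: 0.0232
gripper_force: 60.4
```

Call:
apply_moves(
  delta_pos=[
    [0,0,0.01],
    [-0.06,-0.011,0.01],
    [-0.12,-0.023,0.01],
    [-0.18,-0.034,0.01],
    [-0.24,-0.045,0.01],
    [-0.3,-0.056,0.01],
    [-0.36,-0.067,0.01],
    [-0.42,-0.079,0.01],
    [-0.48,-0.09,0.01],
    [-0.54,-0.101,0.01],
    [-0.6,-0.112,0.01],
    [-0.6,-0.112,0.01],
    [-0.6,-0.112,0.01],
  ],
  yaw=[0,0,0,0,0,0,0,0,0,0,0,0,0],
  claw=[0,0,0,0,0,0,0,0,0,0,0,0,0],
)

```text
t: 9.43
tool_pos: [0.4642, 0.2154, 0.035]
orientation: [-0.093, 0.996, 0.0, -0.001]
ft_force: [-3.3, -1.1, 14.2]
gripper_width: 0.0231
gripper_force: 60.9
```

Call:
apply_moves(
  delta_pos=[
    [0,0,0.05],
    [0,0,0.15],
    [0,0,0.3],
    [0,0,0.45],
    [0,0,0.57],
    [0,0,0.57],
  ],
  yaw=[0,0,0,0,0,0],
  claw=[0,0,0,0,0,0],
)

```text
t: 9.93
tool_pos: [0.4658, 0.2157, 0.1226]
orientation: [-0.093, 0.996, 0.001, 0.001]
ft_force: [0.3, -0.2, -1.1]
gripper_width: 0.0232
gripper_force: 59.0
```

Call:
apply_moves(
  delta_pos=[
    [0,-0.1,0],
    [0,-0.25,0],
    [0,-0.4,0],
    [0,-0.55,0],
    [0,-0.7,0],
    [0,-0.85,0],
    [0,-1,0],
    [0,-1,0],
  ],
  yaw=[0,0,0,0,0,0,0,0],
  claw=[0,0,0,0,0,0,0,0],
)

```text
t: 10.6
tool_pos: [0.4635, 0.0604, 0.1188]
orientation: [-0.09, 0.996, -0.001, -0.002]
ft_force: [-0.4, -0.1, -2.2]
gripper_width: 0.0234
gripper_force: 59.1
```

Call:
apply_moves(
  delta_pos=[
    [0,-0.1,0],
    [0,-0.25,0],
    [0,-0.4,0],
    [0,-0.55,0],
    [0,-0.7,0],
    [0,-0.85,0],
    [0,-1,0],
    [0,-1,0],
  ],
  yaw=[0,0,0,0,0,0,0,0],
  claw=[0,0,0,0,0,0,0,0],
)

```text
t: 11.27
tool_pos: [0.4639, -0.0886, 0.1191]
orientation: [-0.09, 0.996, -0.001, -0.002]
ft_force: [-0.2, -0.7, -2.1]
gripper_width: 0.0231
gripper_force: 59.2
```

Call:
apply_moves(
  delta_pos=[
    [0,-0.1,0],
    [0,-0.25,0],
    [0,-0.4,0],
    [0,-0.55,0],
    [0,-0.7,0],
    [0,-0.85,0],
    [0,-1,0],
    [0,-1,0],
  ],
  yaw=[0,0,0,0,0,0,0,0],
  claw=[0,0,0,0,0,0,0,0],
)

```text
t: 11.93
tool_pos: [0.4642, -0.2383, 0.1192]
orientation: [-0.091, 0.996, -0.001, -0.001]
ft_force: [-1.2, -0.8, -2.1]
gripper_width: 0.023
gripper_force: 59.3
```

Call:
apply_moves(
  delta_pos=[
    [0.1,-0.15,-0.07],
    [0.2,-0.3,-0.15],
    [0.25,-0.358,-0.207],
    [0.25,-0.358,-0.207],
    [0.25,-0.358,-0.207],
  ],
  yaw=[0,0,0,0,0],
  claw=[0,0,0,0,0],
)

```text
t: 12.35
tool_pos: [0.5022, -0.2868, 0.0874]
orientation: [-0.093, 0.996, 0.001, -0.002]
ft_force: [0.0, 1.2, -2.2]
gripper_width: 0.023
gripper_force: 59.3
```

```bash
python3 - <<'E'
from h import *
q,e,cs=grab('scene'); p,d,c=grab('top'); o=env.get_obs(); print(o['tool_pos'],o['orientation'])
np.savez('pre.npz',p=p,d=d,q=q,e=e)
a=cv2.resize(p[125:225,310:410],(400,400),interpolation=2); b=cv2.resize(q[210:310,185:285],(400,400),interpolation=2)
cv2.imwrite('pics/prepress.png',np.hstack([a,b]))
E
```

```text
[ 0.50262706 -0.28644941  0.08859919] [-9.33758768e-02  9.95630236e-01  8.75613405e-04 -7.82859511e-04]
```

View pics/prepress.png

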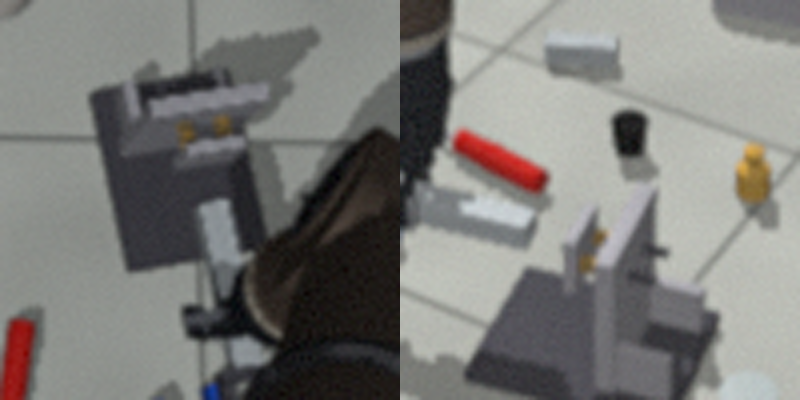

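The top crop shows the shank in front of the pad (plain end at about (212,205), pad at (215,150)). The scene crop shows the plain end at (530,225) facing the pad at (580,255). I'll measure the remaining offsets.

```bash
cat > m.py <<'E'
from h import *
def shank(p,d,c,zt=.117,verb=True):
    W=pts(d,c); z=W[...,2]; u,v=np.meshgrid(np.arange(512),np.arange(384))
    m=(u>350)&(u<380)&(v>165)&(v<195)&(abs(z-zt)<.02)&(p.max(-1)>75)
    n,l,s,_=cv2.connectedComponentsWithStats(m.astype(np.uint8)); m=l==1+s[1:,4].argmax()
    zz=W[m]; A=np.c_[zz[:,:2]-zz[:,:2].mean(0),np.ones(len(zz))]; co=np.linalg.lstsq(A,zz[:,2],rcond=None)[0]
    print('n',m.sum(),'z top',np.median(zz[:,2]).round(4),'slope deg',np.degrees(co[:2]).round(1),'xyz min/max',zz.min(0).round(3),zz.max(0).round(3))
    P=ray(np.argwhere(m)[:,::-1],c,zt)[:,:2]*1000; print(cv2.boxPoints(cv2.minAreaRect(P.astype(np.float32))).round(1).tolist(),cv2.minAreaRect(P.astype(np.float32)))
    L=[];R=[]
    for r in range(np.where(m.any(1))[0][0]+3,np.where(m.any(1))[0][0]+14):
        x=np.where(m[r])[0]; L.append((x.min()-.5,r)); R.append((x.max()+.5,r))
    L=ray(L,c,zt);R=ray(R,c,zt); f=np.polyfit((L[:,0]+R[:,0])/2,(L[:,1]+R[:,1])/2,1)
    print('axis yaw',np.degrees(np.arctan(f[0])),'y at x=.6414:',np.polyval(f,.6414)); return f
if __name__=='__main__':
    k=np.load('pre.npz'); c=cams.camera_params('top'); shank(k['p'],k['d'],c)
    cs=cams.camera_params('scene'); Ws=pts(k['e'],cs); q=k['q']; z=Ws[...,2]; x=Ws[...,0]; y=Ws[...,1]
    m=(x>.57)&(x<.612)&(abs(y+.275)<.03)&(z>.08)&(z<.14); P=Ws[m]; print(m.sum(),P.min(0),P.max(0),'ztop',np.percentile(P[:,2],[5,50,75,95]))
    m=(x>.62)&(x<.67)&(abs(y+.266)<.04)&(z>.06)&(z<.14); P=Ws[m]; print('pad',m.sum(),P.min(0),P.max(0))
E
python3 m.py
```

```text
n 165 z top 0.1158 slope deg [  1.8 -16.8] xyz min/max [ 0.537 -0.287  0.097] [ 0.603 -0.254  0.124]
[[534.2999877929688, -260.5], [539.5999755859375, -289.20001220703125], [604.2000122070312, -277.29998779296875], [598.9000244140625, -248.60000610351562]] ((569.2474975585938, -268.9009704589844), (65.71543884277344, 29.100614547729492), 10.416437149047852)
axis yaw 11.031622018575408 y at x=.6414: -0.2552520718309294
133 [ 0.57021723 -0.28968157  0.08746215] [ 0.60711626 -0.25865378  0.11841148] ztop [0.09221635 0.11040103 0.11376944 0.11585854]
pad 155 [ 0.64190982 -0.29771766  0.07939323] [ 0.66983617 -0.24048127  0.13298934]
```

```bash
python3 - <<'E'
from h import *
k=np.load('pre.npz'); c=cams.camera_params('top'); p=k['p'];W=pts(k['d'],c)
for r in (170,174,176,178,180,182,184,186,188): print(r,p[r,354:378].max(-1).tolist()); 
for r in (176,180,184): print(r,(W[r,354:378,2]*1000).round().tolist())
for r,a,b in((176,358.5,367.5),(184,360,369)): print(ray([[a,r],[b,r]],c,.117).round(4).tolist())
for r in range(157,167): print(r,p[r,350:378].max(-1).tolist())
E
```

```text
170 [59, 59, 61, 56, 57, 59, 62, 58, 59, 61, 60, 58, 58, 48, 40, 39, 37, 42, 40, 62, 90, 102, 98, 102]
174 [63, 55, 60, 60, 60, 58, 55, 55, 60, 70, 85, 86, 82, 61, 46, 38, 38, 41, 38, 40, 63, 91, 103, 101]
176 [62, 58, 58, 58, 60, 79, 120, 135, 135, 144, 148, 156, 152, 102, 55, 38, 40, 36, 39, 37, 48, 74, 94, 100]
178 [59, 59, 58, 61, 71, 95, 128, 147, 149, 148, 146, 152, 146, 110, 70, 41, 38, 43, 35, 39, 43, 62, 90, 98]
180 [57, 59, 59, 59, 66, 81, 99, 137, 149, 150, 149, 148, 152, 145, 98, 51, 37, 39, 40, 39, 34, 50, 84, 99]
182 [64, 56, 54, 57, 61, 77, 96, 132, 148, 150, 146, 148, 149, 143, 108, 64, 43, 39, 38, 42, 39, 42, 63, 93]
184 [53, 56, 61, 58, 61, 66, 85, 106, 140, 150, 150, 149, 145, 153, 142, 95, 51, 36, 37, 41, 41, 40, 48, 58]
186 [56, 60, 57, 54, 58, 63, 77, 98, 142, 150, 150, 149, 150, 152, 143, 100, 63, 41, 31, 35, 44, 42, 33, 29]
188 [55, 59, 58, 57, 55, 57, 71, 83, 112, 142, 153, 151, 149, 148, 147, 136, 109, 107, 114, 81, 49, 35, 30, 31]
176 [13.0, 15.0, 17.0, 14.0, 17.0, 114.0, 114.0, 114.0, 118.0, 112.0, 115.0, 112.0, 117.0, 13.0, 14.0, 19.0, 18.0, 17.0, 19.0, 1
[... 999 characters left out ...]
 132, 135, 140, 142, 139, 133, 132, 130, 131, 138, 129, 121, 96, 87, 95, 93, 93, 93, 100]
162 [74, 71, 68, 66, 69, 80, 93, 128, 139, 133, 133, 133, 139, 133, 123, 108, 101, 104, 108, 98, 87, 73, 87, 98, 97, 96, 93, 105]
163 [63, 62, 55, 63, 70, 79, 91, 123, 122, 113, 100, 104, 105, 103, 95, 89, 85, 87, 83, 72, 60, 53, 74, 94, 101, 100, 98, 101]
164 [61, 58, 58, 70, 79, 80, 92, 103, 99, 95, 84, 92, 86, 88, 90, 85, 86, 85, 70, 54, 48, 44, 66, 90, 101, 98, 99, 98]
165 [58, 59, 59, 74, 85, 88, 91, 89, 90, 83, 83, 85, 84, 79, 77, 77, 71, 65, 56, 38, 34, 46, 66, 91, 100, 97, 97, 95]
166 [57, 56, 60, 73, 83, 86, 81, 82, 80, 75, 72, 67, 69, 67, 63, 64, 60, 52, 42, 39, 37, 38, 63, 94, 99, 98, 95, 97]
```

```bash
python3 - <<'E'
from h import *
c=cams.camera_params('top')
P=ray([[363.35,176],[364.3,180],[365.2,184]],c,.117); print(P.round(4)); f=np.polyfit(P[:,0],P[:,1],1); print(np.degrees(np.arctan(f[0])),np.polyval(f,.6414))
m=P.mean(0); print('at pad with yaw 10.6',m[1]+(.6414-m[0])*np.tan(np.radians(10.6)))
print('pad',ray([[363.7,161]],c,.13), 'end', ray([[363,175]],c,.117)); o=env.get_obs(); print(o['tool_pos'],o['orientation'])
E
```

```text
[[ 0.5983 -0.2677  0.117 ]
 [ 0.5847 -0.2704  0.117 ]
 [ 0.5711 -0.2729  0.117 ]]
10.984699072081357 -0.259317094092586
at pad with yaw 10.6 -0.2597116181072973
pad [[ 0.64630963 -0.26690507  0.13      ]] end [[ 0.60167567 -0.26660341  0.117     ]]
[ 0.50262706 -0.28644941  0.08859919] [-9.33758768e-02  9.95630236e-01  8.75613405e-04 -7.82859511e-04]
```

Lateral error is about 7.5 mm, so I'll shift sideways first and then advance to near contact.

Call:
apply_moves(
  delta_pos=[
    [0.009,-0.049,0],
    [0.009,-0.049,0],
    [0.059,-0.04,0],
    [0.109,-0.031,0],
    [0.159,-0.021,0],
    [0.206,-0.013,0],
    [0.206,-0.013,0],
    [0.206,-0.013,0],
  ],
  yaw=[0,0,0,0,0,0,0,0],
  claw=[0,0,0,0,0,0,0,0],
)

```text
t: 13.12
tool_pos: [0.535, -0.2897, 0.0888]
orientation: [-0.094, 0.996, 0.0, -0.0]
ft_force: [-0.1, -0.1, -2.1]
gripper_width: 0.0228
gripper_force: 59.4
```

```bash
python3 - <<'E'
from h import *
p,d,c=grab('top'); q,e,cs=grab('scene'); o=env.get_obs(); print(o['tool_pos'],o['orientation'],o['ft_force'])
for r in range(156,180,2): print(r,p[r,350:378].max(-1).tolist())
W=pts(d,c); print((W[172:180:2,360:366,2]*1000).round().tolist())
np.savez('near.npz',p=p,d=d,q=q,e=e)
a=cv2.resize(p[145:195,335:385],(400,400),interpolation=2); b=cv2.resize(q[240:290,210:260],(400,400),interpolation=2)
cv2.imwrite('pics/near.png',np.hstack([a,b]))
E
```

```text
[ 0.53405596 -0.29021078  0.08879031] [-9.29025429e-02  9.95675150e-01  6.67952722e-05 -3.29399482e-04] [-0.46783596  0.06878326 -2.16361921]
156 [89, 89, 87, 85, 93, 87, 81, 80, 73, 75, 75, 73, 72, 80, 87, 99, 95, 77, 64, 62, 74, 90, 101, 101, 100, 100, 101, 97]
158 [91, 89, 88, 88, 93, 96, 109, 106, 84, 69, 66, 62, 65, 62, 71, 72, 77, 83, 71, 68, 77, 93, 96, 99, 100, 99, 99, 99]
160 [91, 87, 93, 86, 87, 93, 86, 80, 82, 101, 122, 136, 131, 126, 121, 124, 128, 136, 138, 135, 128, 104, 80, 74, 78, 75, 78, 77]
162 [76, 70, 66, 67, 68, 80, 93, 128, 133, 136, 131, 136, 138, 131, 122, 111, 98, 102, 107, 99, 85, 71, 87, 96, 101, 95, 100, 96]
164 [58, 57, 59, 68, 79, 84, 89, 98, 102, 92, 85, 82, 82, 66, 67, 72, 79, 75, 65, 47, 41, 41, 68, 90, 96, 96, 100, 98]
166 [58, 59, 63, 72, 85, 87, 85, 84, 77, 77, 94, 131, 139, 134, 134, 137, 144, 133, 90, 49, 41, 42, 60, 92, 101, 102, 98, 97]
168 [57, 60, 59, 63, 59, 58, 56, 55, 58, 78, 97, 140, 153, 150, 148, 147, 153, 146, 101, 51, 38, 38, 44, 72, 94, 102, 97, 99]
170 [58, 55, 61, 59, 55, 54, 56, 58, 60, 73, 92, 121, 145, 148, 150, 147, 150, 147, 114, 68, 47, 37, 38, 58, 91, 102, 98, 99]
172 [57, 60, 59, 59, 59, 60, 56, 58, 61, 67, 81, 98, 135, 151, 148, 148, 148, 151, 143, 94, 52, 38, 40, 47, 80, 97, 100, 99]
174 [56, 59, 60, 59, 59, 57, 62, 58, 56, 62, 75, 94, 131, 149, 151, 149, 149, 148, 145, 107, 69, 45, 41, 40, 63, 86, 78, 55]
176 [56, 58, 59, 60, 58, 62, 59, 58, 57, 63, 67, 77, 101, 137, 148, 150, 148, 149, 151, 146, 101, 49, 37, 38, 45, 52, 40, 29]
178 [61, 62, 60, 61, 59, 62, 56, 60, 57, 56, 63, 77, 101, 141, 151, 154, 152, 149, 150, 146, 103, 63, 47, 51, 50, 41, 31, 27]
[[106.0, 113.0, 120.0, 120.0, 120.0, 118.0], [96.0, 109.0, 118.0, 115.0, 120.0, 117.0], [7.0, 104.0, 112.0, 120.0, 119.0, 116.0], [12.0, 100.0, 109.0, 120.0, 123.0, 117.0]]
```

View pics/near.png

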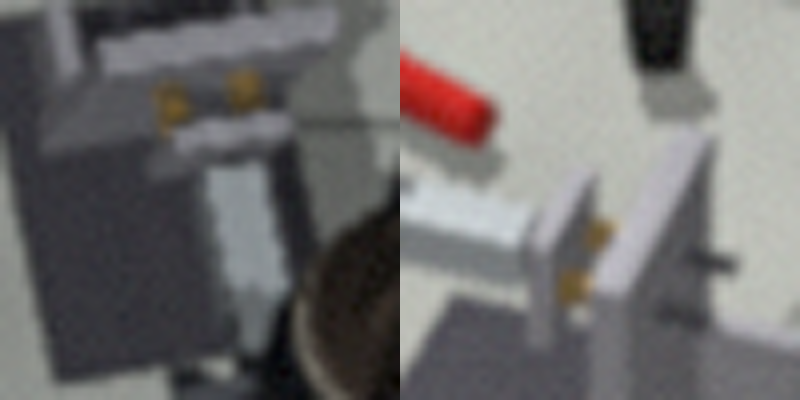

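The near crop shows the shank end (240,170) almost touching the pad (235,130), about centred. The scene crop agrees on height. I'll check the residual numerically.

```bash
python3 - <<'E'
from h import *
c=cams.camera_params('top')
P=ray([[364.25,166],[364.3,168],[364.8,170],[365.2,172],[365.4,174],[366.1,176],[366.3,178]],c,.117)
f=np.polyfit(P[:,0],P[:,1],1); m=P.mean(0)
print(np.degrees(np.arctan(f[0])),np.polyval(f,.6414),m[1]+(.6414-m[0])*np.tan(np.radians(10.6)),'end',ray([[364.2,165.2]],c,.117))
k=np.load('near.npz'); p=k['p']
# pad top outline, sub-pixel extents by half-level along rows 160..162
for r,a,b in((160,359.0,371.2),(161,356.5,371.2),(162,356.6,370.4)): print(r,ray([[a,r],[b,r]],c,.13).round(4).tolist())
E
```

```text
8.38534749453161 -0.26991542779413963 -0.2687507716203106 end [[ 0.63540254 -0.27168282  0.117     ]]
160 [[0.6495, -0.2514, 0.13], [0.6501, -0.2919, 0.13]]
161 [[0.6459, -0.243, 0.13], [0.6467, -0.2918, 0.13]]
162 [[0.6425, -0.2433, 0.13], [0.6432, -0.289, 0.13]]
```

Call:
apply_moves(
  delta_pos=[
    [-0.002,0.01,0],
    [0.011,0.012,0],
    [0.024,0.015,0],
    [0.037,0.017,0],
    [0.05,0.02,0],
    [0.063,0.022,0],
    [0.077,0.024,0],
    [0.077,0.024,0],
    [0.077,0.024,0],
  ],
  yaw=[0,0,0,0,0,0,0,0,0],
  claw=[0,0,0,0,0,0,0,0,0],
)

```text
t: 13.97
tool_pos: [0.5455, -0.2866, 0.0888]
orientation: [-0.093, 0.996, 0.0, -0.0]
ft_force: [-2.2, 0.5, -1.2]
gripper_width: 0.023
gripper_force: 59.6
```

Call:
apply_moves(
  delta_pos=[
    [0.01,0.002,0],
    [0.02,0.004,0],
    [0.03,0.006,0],
    [0.04,0.008,0],
    [0.05,0.009,0],
    [0.05,0.009,0],
    [0.05,0.009,0],
    [0.05,0.009,0],
  ],
  yaw=[0,0,0,0,0,0,0,0],
  claw=[0,0,0,0,0,0,0,0],
)

```text
t: 14.63
tool_pos: [0.552, -0.2855, 0.0887]
orientation: [-0.093, 0.996, 0.0, -0.001]
ft_force: [-7.9, -0.7, 0.7]
gripper_width: 0.0233
gripper_force: 59.9
```

```bash
python3 - <<'E'
from h import *
F=[];T=[]
for i in range(6):
    p,d,c=grab('top' if i%2 else 'scene'); o=env.get_obs(); F.append(o['ft_force']);T.append(o['tool_pos'])
    if i==5: np.savez('press.npz',p=p,d=d)
print(np.mean(F,0),np.std(F,0),np.mean(T,0),o['wrist_torque'])
E
```

```text
[-8.25565165 -0.25475243  1.2659118 ] [0.53450776 0.28839921 0.27355595] [ 0.55192904 -0.28546702  0.08869306] [0.04328421 1.33229809 0.21922061]
```

Call:
apply_moves(
  delta_pos=[
    [0.006,0.001,0],
    [0.012,0.002,0],
    [0.012,0.002,0],
    [0.012,0.002,0],
  ],
  yaw=[0,0,0,0],
  claw=[0,0,0,0],
)

```text
t: 15.27
tool_pos: [0.5534, -0.2852, 0.0886]
orientation: [-0.093, 0.996, 0.0, -0.002]
ft_force: [-9.9, 0.1, 2.2]
gripper_width: 0.0231
gripper_force: 59.9
```

```bash
python3 - <<'E'
from h import *
F=[];T=[];Z=[];Q=[]
for i in range(10):
    n='top' if i%2 else 'scene'; p,d,c=grab(n); o=env.get_obs(); F.append(o['ft_force']);T.append(o['tool_pos'])
    (Z if i%2 else Q).append(pts(d,c))
print(np.mean(F,0),np.std(F,0),np.mean(T,0),o['orientation'],o['joint_pos'].round(2))
W=np.nanmedian(Z,0); P=W.reshape(-1,3); f=p.reshape(-1,3).max(1)
a=np.radians(10.5); x=(P[:,0]-.6414)*np.cos(a)+(P[:,1]+.267)*np.sin(a); y=-(P[:,0]-.6414)*np.sin(a)+(P[:,1]+.267)*np.cos(a); z=P[:,2]
m=(x>-.05)&(x<.03)&(abs(y)<.04)&(z>.108)&(z<.125)&(f>125)&(x<.01); co=np.polyfit(x[m],z[m],1); print('shank top slope deg',np.degrees(co[0]),'z at end',np.polyval(co,.01),m.sum(),'y mean',y[m].mean())
m=(x>-.01)&(x<.03)&(abs(y)<.04)&(z>.124)&(z<.136); print('pad top x',np.percentile(x[m],[5,50,95]).round(4),'y',np.percentile(y[m],[2,50,98]).round(4),m.sum())
u=np.median([0]);P=np.nanmedian(Q,0).reshape(-1,3); x=(P[:,0]-.6414)*np.cos(a)+(P[:,1]+.267)*np.sin(a); y=-(P[:,0]-.6414)*np.sin(a)+(P[:,1]+.267)*np.cos(a); z=P[:,2]
m=(x>-.06)&(x<-.0)&(abs(y)<.03)&(z>.11)&(z<.125); co=np.polyfit(x[m],z[m],1); print('scene slope',np.degrees(co[0]),np.polyval(co,0),m.sum())
p,d,c=grab('scene'); np.savez('pr.npz',p=p); q,_,_=grab('top')
cv2.imwrite('pics/final.png',np.hstack([cv2.resize(q[140:190,335:385],(400,400),interpolation=2),cv2.resize(p[235:295,190:250],(400,400),interpolation=2)]))
E
```

```text
[-9.46375301 -0.18089822  2.11244168] [0.35989227 0.42542398 0.39069116] [ 0.55338344 -0.28520151  0.08865436] [-9.25901785e-02  9.95703013e-01  4.08594246e-04 -1.55001800e-03] [ 0.23  0.58  0.24  1.74 -0.17  0.84  2.3 ]
shank top slope deg -0.15891309450572066 z at end 0.11686931993432606 102 y mean -7.822199162814991e-05
pad top x [0.0127 0.0169 0.0221] y [-0.0245 -0.0012  0.0234] 48
scene slope 0.45079077342496215 0.11546795508355677 121
```

View pics/final.png

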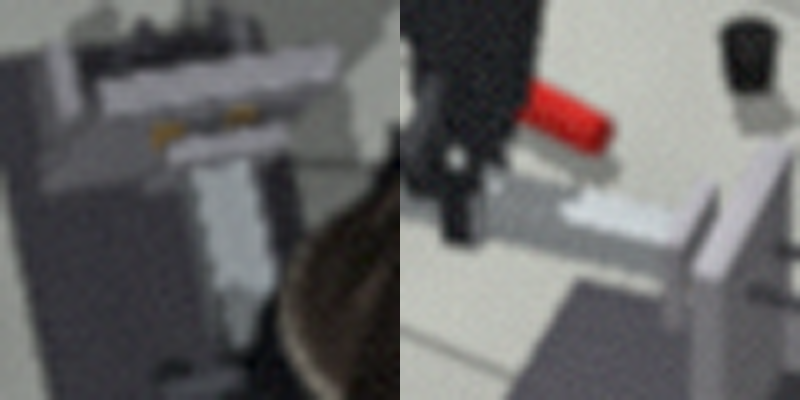

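The final crops show the shank level and centred on the pad, with the pad pushed in about 12 mm (clear gap left to the fence) at about 9.4 N. Handing in.

```bash
python3 -c "
from station import env
print(env.hand_in())"
```

```text
the job is handed in; nothing more can be done
None
```

I swung the punch lever down to its stop and let it come fully back up. I then drew the clamp arm out and handed in while gripping it level and centred on the fence pad, which is pushed back about 12 mm of its 24 mm with about 9.4 N. No judging result was returned.

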